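# Tuck the support bar past the post into its bay

## Task

Put the loose aluminium support bar away in the low white bay: push it along the bench with the fingertips, one end and then the other, so that one end goes in behind the red-topped steel post and the other end swings in after it, until the whole bar lies in the bay flat against the back wall. Only push it: never lift it off the bench, and leave the jars, beaker, pot, wash bottle, spatula and tube rack where they stand.

Things in the scene. Friction and masses are not known exactly. Their poses are not given: they have to be found in the camera images.
- bar: Loose square aluminium bar on the bench, 240 mm long (own y), 24 mm wide (own x), 24 mm high, about 0.3 kg; blue cap on the +y end, yellow on the -y end, otherwise alike: either end may go in first. Starts in front of the bay, within about 30 degrees of parallel to it. Origin: centre of its underside. Slides with ordinary friction; pushed at one end it turns and slides.
- bar_blue (a point): centre of the bar's blue end face (own y = +120 mm, 12 mm above its underside)
- bar_yellow (a point): centre of the bar's yellow end face (own y = -120 mm, 12 mm above its underside)
- bay: Fixed low white bay, three walls 12 mm thick, 32 mm high, no floor but the bench; blue stripe on the back wall. Origin: on the bench, mid bay. Own x points from the open mouth to the back wall, y along that wall. Inner faces: back x = +35 mm, sides y = +150, -150 mm; mouth and side walls' front edges x = -35 mm. Mouth faces the robot, turned up to 12 degrees.
- post: Fixed steel post, 20 mm diameter, 62 mm high, upper half red, in the bay's mouth near ONE end: bay frame x = -25, y = +85 or -85 mm (at the other place only a flat dark cover, no obstacle). Origin: centre of its foot; axes as the bay's. Gaps: 50 mm to the back wall, 55 to the nearer side wall, 225 to the farther one, so the bar cannot go straight in.
- jar_amber: Small amber glass jar with black lid, 38 mm across, 48 mm high, standing just outside one side wall of the bay. Origin: centre of its underside. A bystander: leave it alone.
- jar_clear: Small white jar with blue lid, 38 mm across, 48 mm high, standing just outside the other side wall of the bay. Origin: centre of its underside. A bystander: leave it alone.
- beaker: Glass beaker, 70 mm across, 80 mm high, behind the bay. Origin: centre of its underside. A bystander: leave it alone.
- mug: Blue ceramic pot with a handle, 64 mm across, 70 mm high, behind the bay. Origin: centre of its underside. A bystander: leave it alone.
- wash_bottle: White wash bottle with red cap and spout, 62 mm across, 165 mm high, on the left of the bench. Origin: centre of its underside. A bystander: leave it alone.
- spatula: Flat-bladed spatula with a wooden handle, 170 mm long, lying on the right of the bench. Origin: centre of its underside. A bystander: leave it alone.
- tube_rack: Blue test-tube rack 70 x 166 mm, 100 mm high with its tubes, on the right of the bench. Origin: centre of its underside. A bystander: leave it alone.

How it is judged:
By the outcome, as a careful person would: the job done as asked, in the order asked, and still so for the second after the job is handed in, with the robot touching nothing.
It also fails if it takes over 72 s, if anything falls off the work surface, if the arm or the gripper's body presses on something with over 40 N, if the wrist force passes 120 N, or if a joint passes its speed limit or range.

## Robot

A 7-joint arm with a two-finger parallel gripper is mounted at the origin on the work surface. World frame = base frame: x ahead of the robot, y to its left, z up, the work surface at z = 0. Lengths are in m, angles in rad, forces in N, time in s.
With the tool pointing down it reaches from about 0.4 to 0.875 m from the base axis. Payload 19.3 kg.
Tool frame: the origin (TCP) lies midway between the tips of the shut fingers; the grasp point (between the pads) lies 19 mm behind it; z points along the fingers, y is the direction in which the jaws open and shut (so a half turn about z gives the same grasp; the last joint's range is limited). The gripper opens to 85 mm and grips with 20 to 120 N. Pads are 22 mm wide; open, the fingers measure 114 mm over their backs; the gripper's body (76 mm by 85 mm) begins 54 mm behind the grasp point. The pads swing forward as they close: fully open they stand 13 mm farther back than shut.
Start: joints at [-0.07, 0.521, -0.036, 1.599, 0.021, 1.021, -0.113], TCP at [0.625, -0, 0.208] pointing down, gripper open.
Joint ranges: [-2.91, 2.91], [-0.3, 2.13], [-1.5, 1.42], [0.17, 2.43], [-1.26, 4.41], [0.16, 1.93], [-2.52, 2.52]. Speed limits (rad/s): [1.89, 1.89, 2.39, 2.39, 3.01, 3.01, 3.01].

## Interface

Orientations are given as [roll, pitch, yaw] about the fixed x, y, z axes, in that order (R = Rz(yaw) Ry(pitch) Rx(roll)).
In Python, from workcell import telemetry, cams, workorder gives the robot as it stands. The module is installed in compiled form; this text tells all that it offers.
- The arm moves only by the tool apply_moves, never from a script. Its argument "steps" is a list of rows, each a list of 4 numbers: the shift along the tool's x, y, z in cm, then the turn about the tool's z in rad. A call has exactly 10 rows; each row is the pose to reach, as a shift and turn from the pose commanded when the call began, along the tool's axes at that moment; what a row does not reach only later rows make up. A row lasts 1/12 s, in which the tool goes at most 41.7 mm and 7.16 degrees, less where a joint would pass 70% of its speed; a pose out of reach is approached as far as the arm can. A call with a gripper value outside its range is refused whole. "claw" is the closure, from 0 (fully open) to 1 (shut), set as the call begins (left out, the last holds). The fingers move at their own pace and stop on an object; "force" is the grip in N (left out, the last holds). Time passes only in rows, so rows that repeat a pose let the fingers close, or fill a call up. It gives the time, the measured TCP pose, the force and the opening at its end, in the units of the state.
- telemetry.observe(): the state, without advancing time (a new reading comes with each control period).
- cams.grab_frame(name): name is "scene" or "side" or "wrist"; returns a dict with "color" (480x640x3 uint8, red, green, blue), "mtx" (3x3 intrinsics, pixels), "k1" (the pictures are not rectified: a ray, as slopes to the right and down, at radius r is drawn at 1 + k1 r^2 times it, then the intrinsics apply), "eye" and "orientation" of the camera in the world; the wrist camera has in their place "T_tool_cam" (4x4, takes a point from camera to tool coordinates, whose origin is the TCP and whose axes are the flange's). Camera axes: x right, y down, z forward; pixel columns grow to the right and rows downward; lengths in m; the calibration is good to about 2 mm. A picture is of the moment at which its call begins: read the wrist's pose just before it. There is no depth.
- workorder.job_done(): hands the job in, once; it reports no verdict.
Trained networks look in the newest picture that a camera, given by its name, has taken for a name from the list of things; names that differ only in an ending like _2 or _b are one class to them, and where a whole thing is asked for, a point or a joint stands for the part that bears it (a point fixed in the world has none). Each returns a list of dicts, best first, with "score" (0 to 1); they miss things now and then, are a little off and sometimes report something else, mostly with a low value. They report only what shows in the picture. A call takes as long as a camera call.
- cams.find_in(camera, name): "box" ([left, top, width, height] in pixels, round what is visible of it).
- cams.pinpoint(camera, name): "uv" ([column, row] in pixels: a listed point, or the origin of a listed thing).
The state is a dict: "clock": time; "qpos": joint angles; "qd": joint speeds; "joint_efforts": joint torques, N m; "position": TCP position; "tool_rot": TCP orientation; "force": force on the tool from outside, world axes, zero at the start; "moment": the same for the moment, N m; "grip_width": finger opening in m.
Only numpy, scipy, OpenCV 4.12 (cv2) and the standard library are available. Lean on these libraries where they do the work, as an engineer would, in place of code of your own. Each camera call takes 0.05 s, during which the arm holds its last target. There are 200 camera calls.

## Working session

There is one attempt and no reset: what is moved stays moved. The work goes in short steps, Python scripts to look and compute and a tool call to move; the robot and the scene stay as the last step left them, time stands still between calls to the robot, and variables do not carry over. Pictures are saved under pics/ and viewed, about 8 in all and at most 12, crops included, and the job is handed in when it is done.

Besides the shell and the picture viewer there is one more tool, called after ">>>" as name(argument=value, ...) on one line, values as JSON. apply_moves: Moves the arm, as the interface text tells. Its arguments: {"type":"object","properties":{"steps":{"type":"array"},"claw":{"type":"number"},"force":{"type":"number"}},"required":["steps"]}

```bash
mkdir -p pics
cat > h.py <<'E'
import numpy as np, cv2
from workcell import telemetry, cams, workorder
from scipy.spatial.transform import Rotation as R
def rot(o):
    o=np.array(o,float)
    if o.shape==(3,3): return o
    return R.from_euler('xyz',o).as_matrix() if o.size==3 else R.from_quat(o).as_matrix()
def ray(f,uv):
    K=np.array(f['mtx']);p=np.array([(uv[0]-K[0,2])/K[0,0],(uv[1]-K[1,2])/K[1,1]])
    s=p.copy()
    for _ in range(20): s=p/(1+f['k1']*(s@s))
    return rot(f['orientation'])@np.array([s[0],s[1],1])
def atz(f,uv,z):
    d=ray(f,uv);e=np.array(f['eye']);return (e+d*(z-e[2])/d[2])[:2]
def proj(f,P):
    c=rot(f['orientation']).T@(np.array(P)-np.array(f['eye']));s=c[:2]/c[2];s=s*(1+f['k1']*(s@s));K=np.array(f['mtx'])
    return s[0]*K[0,0]+K[0,2],s[1]*K[1,1]+K[1,2]
def save(f,n): cv2.imwrite('pics/'+n,f['color'][:,:,::-1])
E
python3 - <<'E'
from h import *
np.set_printoptions(precision=4,suppress=True)
s=telemetry.observe();print(s['clock'],s['position'],s['tool_rot'],s['force'])
Z=dict(bar_blue=.012,bar_yellow=.012)
fs={}
for c in ['scene','side']:
    f=cams.grab_frame(c);save(f,c+'0.png');print(c,f['eye'],f['orientation'],f['k1'])
    for n in ['bar','bar_blue','bar_yellow','bay','post','jar_amber','jar_clear','beaker','mug','wash_bottle','tube_rack','spatula']:
        r=cams.pinpoint(c,n)[:2]
        print(n,[(round(q['score'],2),np.round(q['uv'],1),atz(f,q['uv'],Z.get(n,0))) for q in r])
print(telemetry.observe()['clock'])
E
```

```text
0.0 [ 0.6246 -0.      0.2079] [-3.1404  0.0001  1.5708] [ 0.2776 -0.9877 -0.2007]
scene [ 1.6742 -0.408   0.9   ] [-2.2078 -0.0187  1.2253] 0.011935571133022018
bar [(0.66, array([315.4, 217.1]), array([0.4606, 0.0511]))]
bar_blue [(0.93, array([350.4, 197.7]), array([0.4175, 0.1715])), (0.59, array([313.3, 216.4]), array([0.4719, 0.0408]))]
bar_yellow [(0.94, array([276. , 225.5]), array([ 0.4807, -0.0663])), (0.28, array([127.9, 241.7]), array([ 0.4312, -0.4377]))]
bay [(0.95, array([296.5, 262. ]), array([ 0.6273, -0.0585]))]
post [(0.64, array([327.6, 249.3]), array([0.6041, 0.0318]))]
jar_amber [(0.87, array([215.7, 284.3]), array([ 0.6455, -0.2625])), (0.64, array([355.3, 278.8]), array([0.7311, 0.0536]))]
jar_clear [(0.63, array([392.8, 255.2]), array([0.678 , 0.1779]))]
beaker [(0.59, array([270.4, 294.5]), array([ 0.7197, -0.1521])), (0.27, array([349.6, 198.9]), array([0.4056, 0.1747]))]
mug [(0.55, array([356.6, 277.3]), array([0.7271, 0.0587]))]
wash_bottle [(0.77, array([441.9, 190.3]), array([0.4473, 0.4498]))]
tube_rack [(0.66, array([132.9, 285.7]), array([ 0.5896, -0
[... 463 characters left out ...]
y [(0.68, array([311.9, 243.3]), array([ 0.6245, -0.0666]))]
post [(0.48, array([307.4, 268.6]), array([0.6011, 0.0416]))]
jar_amber [(0.65, array([327.2, 206.4]), array([ 0.6392, -0.2611])), (0.6, array([361.2, 311. ]), array([0.4305, 0.1545]))]
jar_clear [(0.88, array([260., 297.]), array([0.6766, 0.1765]))]
beaker [(0.81, array([291.4, 221.5]), array([ 0.7164, -0.1528]))]
mug [(0.72, array([256.7, 264.4]), array([0.7346, 0.0622]))]
wash_bottle [(0.66, array([320.3, 416.4]), array([0.437, 0.451])), (0.6, array([259.2, 262.6]), array([0.7313, 0.0534]))]
tube_rack [(0.56, array([364.7, 180.4]), array([ 0.5663, -0.4497]))]
spatula [(0.71, array([291.4, 217.7]), array([ 0.7234, -0.1718]))]
1.3
```

Run:
```python
import cv2
a=cv2.imread('pics/scene0.png')[160:340,170:430];b=cv2.imread('pics/side0.png')[170:350,220:420]
cv2.imwrite('pics/a.png',cv2.resize(a,None,fx=3,fy=3,interpolation=cv2.INTER_CUBIC));cv2.imwrite('pics/b.png',cv2.resize(b,None,fx=3,fy=3,interpolation=cv2.INTER_CUBIC))
```

```text
(no output)
```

View pics/a.png

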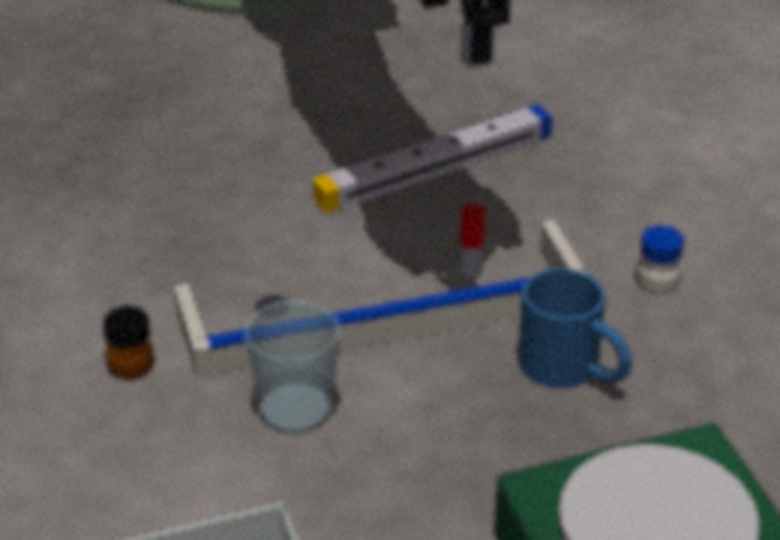

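View pics/b.png

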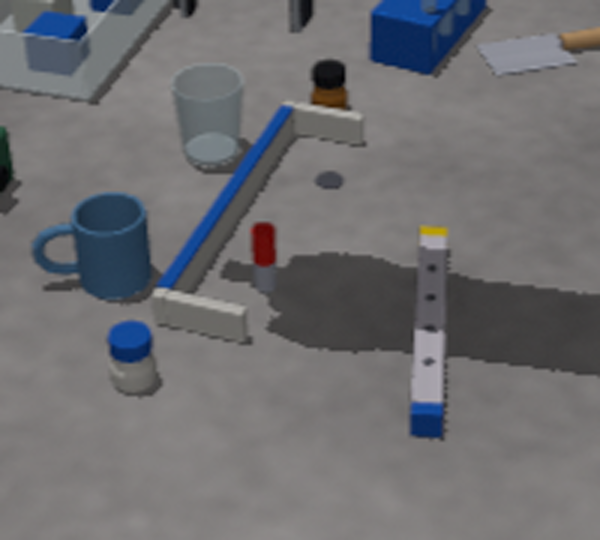

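```bash
cat >> h.py <<'E'
def wrist():
    s=telemetry.observe();f=cams.grab_frame('wrist')
    T=np.eye(4);T[:3,:3]=R.from_euler('xyz',s['tool_rot']).as_matrix();T[:3,3]=s['position']
    C=T@np.array(f['T_tool_cam']);f['eye']=C[:3,3];f['orientation']=C[:3,:3];return f
E
python3 - <<'E'
from h import *
np.set_printoptions(precision=4,suppress=True)
from scipy.optimize import least_squares
f=wrist();save(f,'w0.png');print(f['eye'],f['orientation'][:,2],f['k1'],f['mtx'][0])
for n in ['bar_blue','bar_yellow','bay','post']:
    print(n,[(round(q['score'],2),np.round(q['uv'],1),atz(f,q['uv'],.012 if '_' in n else 0)) for q in cams.pinpoint('wrist',n)[:2]])
A=np.load  # noqa
fs=cams.grab_frame('side');fc=cams.grab_frame('scene')
S=[((246,311),(-35,162)),((363,118),(-35,-150)),((287,101),(47,-162)),((155,291),(47,162))]
C=[((182,288),(-35,-156)),((550,225),(-35,156)),((210,345),(35,-150)),((528,281),(35,104))]
P=[(atz(fs,(u/3+220,v/3+170),.032),b) for (u,v),b in S]+[(atz(fc,(u/3+170,v/3+160),.032),b) for (u,v),b in C[:3]]
def res(q):
    c,s=np.cos(q[2]),np.sin(q[2]);M=np.array([[c,-s],[s,c]])
    return np.concatenate([q[:2]+M@np.array(b)/1e3-p for p,b in P])
r=least_squares(res,[.626,-.06,-.08]);print(r.x,np.degrees(r.x[2]));print(r.fun.reshape(-1,2))
E
```

```text
[0.6247 0.0822 0.3745] [-0.0002 -0.3198 -0.9475] -0.061401089837086746 [331.4394   0.     323.2898]
bar_blue [(0.91, array([127. ,  45.3]), array([0.428 , 0.1685]))]
bar_yellow [(0.92, array([202.8, 265.1]), array([ 0.481 , -0.0681]))]
bay []
post [(0.74, array([304.1, 181.5]), array([0.603 , 0.0287]))]
[ 0.6281 -0.059  -0.0331] -1.89635247721788
[[ 0.0045  0.0034]
 [ 0.0075  0.0004]
 [ 0.0081 -0.0046]
 [ 0.0049  0.004 ]
 [-0.0054 -0.0011]
 [-0.0097 -0.0005]
 [-0.01   -0.0016]]
```

View pics/w0.png

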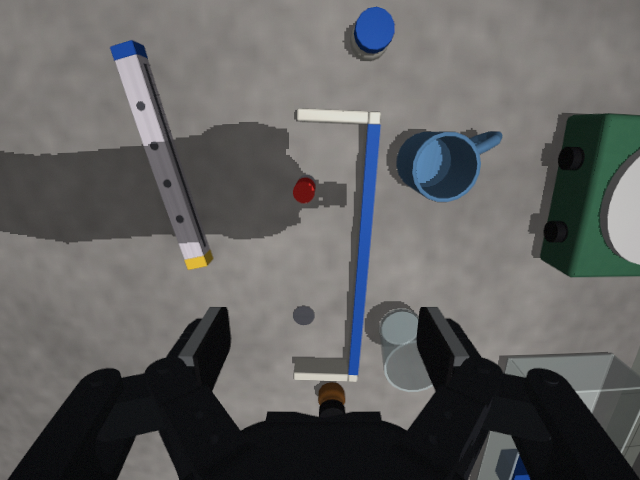

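```bash
cat >> h.py <<'E'
def fit2(P,q0):
    from scipy.optimize import least_squares
    def res(q):
        c,s=np.cos(q[2]),np.sin(q[2]);M=np.array([[c,-s],[s,c]])
        return np.concatenate([q[:2]+M@np.array(b)/1e3-p for p,b in P])
    r=least_squares(res,q0);return r.x,r.fun.reshape(-1,2)
E
python3 - <<'E'
from h import *
np.set_printoptions(precision=4,suppress=True)
f=wrist()
W=[((297,109),(-35,162)),((381,112),(47,162)),((369,124),(35,150)),((349,375),(35,-150)),((357,382),(47,-162)),((294,374),(-35,-150))]
P=[(atz(f,u,.032),b) for u,b in W]+[(atz(f,(304,316),0),(-25,-85))]
q,e=fit2(P,[.628,-.06,-.05]);print(q,np.degrees(q[2]));print(e)
c,s=np.cos(q[2]),np.sin(q[2]);print('post',q[:2]+np.array([[c,-s],[s,c]])@[-.025,.085], 'post top',atz(f,(304,190),.062))
B=[((112,46),(-12,120)),((142,40),(12,120)),((186,269),(-12,-120)),((213,264),(12,-120))]
b,e=fit2([(atz(f,u,.024),x) for u,x in B],[.45,.05,.2]);print('bar',b,np.degrees(b[2]));print(e)
print(cams.find_in('wrist','bar')[:1])
E
```

```text
[ 0.6279 -0.0596 -0.0376] -2.1515620927153924
[[-0.      0.    ]
 [ 0.0003 -0.0005]
 [-0.0008 -0.0008]
 [-0.0002  0.0003]
 [ 0.0007 -0.0008]
 [-0.      0.0015]
 [ 0.0001  0.0003]]
post [0.6061 0.0262] post top [0.6063 0.0296]
bar [0.4581 0.0514 0.1985] 11.37599342657929
[[ 0.0036  0.0009]
 [-0.004   0.0017]
 [ 0.0047 -0.0005]
 [-0.0043 -0.0021]]
[{'box': [109.9, 38.9, 104.8, 229.4], 'score': 0.67}]
```

```bash
cat >> h.py <<'E'
BAY=np.array([.628,-.0596,-.0376])
def b2w(x,y):
    c,s=np.cos(BAY[2]),np.sin(BAY[2]);return BAY[:2]+np.array([[c,-s],[s,c]])@[x/1e3,y/1e3]
def w2b(p):
    c,s=np.cos(BAY[2]),np.sin(BAY[2]);return 1e3*np.array([[c,s],[-s,c]])@(np.array(p[:2])-BAY[:2])
def go(xy,z,ang):  # ang: world angle (deg) of tool y
    s=telemetry.observe();M=R.from_euler('xyz',s['tool_rot']).as_matrix()
    d=M.T@(np.array([xy[0],xy[1],z])-s['position'])*100
    a=np.arctan2(M[1,1],M[0,1]);t=-(np.radians(ang)-a);t=(t+np.pi)%(2*np.pi)-np.pi
    print('cm',np.round(d,2),'turn',round(t,3),'now',np.round(s['position'],4),'yang',round(np.degrees(a),1),'t',round(s['clock'],2),'F',np.round(s['force'],1))
E
python3 - <<'E'
from h import *
np.set_printoptions(precision=4,suppress=True)
f=wrist()
B=[((112,46),(-12,120),.024),((142,40),(12,120),.0),((186,269),(-12,-120),.024),((213,264),(12,-120),.0)]
b,e=fit2([(atz(f,u,z),x) for u,x,z in B],[.45,.05,.2]);print('bar',b,np.degrees(b[2]),e, w2b(b))
u=np.array([-np.sin(b[2]),np.cos(b[2])]);n=np.array([u[1],-u[0]])
print('blue end',b[:2]+.12*u)
p=b[:2]+(.12+.04)*u
go(p,.12,np.degrees(b[2])-90)
E
```

```text
bar [0.4529 0.0504 0.1988] 11.388713590931955 [[-0.0016 -0.0001]
 [ 0.0028 -0.0052]
 [-0.0004 -0.0014]
 [-0.0007  0.0068]] [-179.1094  103.3623]
blue end [0.4292 0.1681]
cm [ 20.73 -20.37   8.85] turn 1.372 now [ 0.625  -0.      0.2085] yang -0.0 t 1.8 F [ 0.2 -0.  -0.7]
```

>>> apply_moves(steps=[[2.0,-2.0,2,0.12],[4.5,-4.5,3,0.24],[7.5,-7.5,4,0.36],[10,-10,5,0.48],[12.5,-12.5,6,0.6],[15,-15,7,0.72],[17.5,-17.5,8,0.84],[20.7,-20.4,8.8,0.96],[20.7,-20.4,8.8,1.08],[20.7,-20.4,8.8,1.2]], claw=1)

```text
clock: 2.63
position: [0.4191, 0.2091, 0.1202]
tool_rot: [-3.141, 0.001, 0.369]
force: [1.2, -0.1, 0.1]
grip_width: -0.0001
```

Run:
```python
from h import *
b=np.array([.4532,.0507,.1988]);u=np.array([-np.sin(b[2]),np.cos(b[2])])
go(b[:2]+.16*u,.012,np.degrees(b[2])-90);print(telemetry.observe()['grip_width'])
```

```text
cm [ 0.18  0.24 10.82] turn 0.17 now [0.4191 0.2091 0.1202] yang -68.9 t 2.63 F [ 1.2 -0.1  0.1]
-0.00010484728602835338
```

>>> apply_moves(steps=[[0.2,0.2,2,0.1],[0.2,0.2,5,0.17],[0.2,0.2,8,0.17],[0.2,0.2,9.5,0.17],[0.2,0.2,10.5,0.17],[0.2,0.2,10.8,0.17],[0.2,0.2,10.8,0.17],[0.2,0.2,10.8,0.17],[0.2,0.2,10.8,0.17],[0.2,0.2,10.8,0.17]])

```text
clock: 3.47
position: [0.4241, 0.2062, 0.0134]
tool_rot: [-3.141, -0.001, 0.201]
force: [0.6, 0.0, -0.4]
grip_width: -0.0
```

Run:
```python
from h import *
f=wrist();save(f,'w1.png')
b=np.array([.4532,.0507,.1988]);u=np.array([-np.sin(b[2]),np.cos(b[2])])
go(b[:2]-.05*u,.012,np.degrees(b[2])-90)
```

```text
cm [-0.25 20.81  0.11] turn 0.002 now [0.424  0.2061 0.0133] yang -78.5 t 3.52 F [ 0.4 -0.3 -0.1]
```

View pics/w1.png

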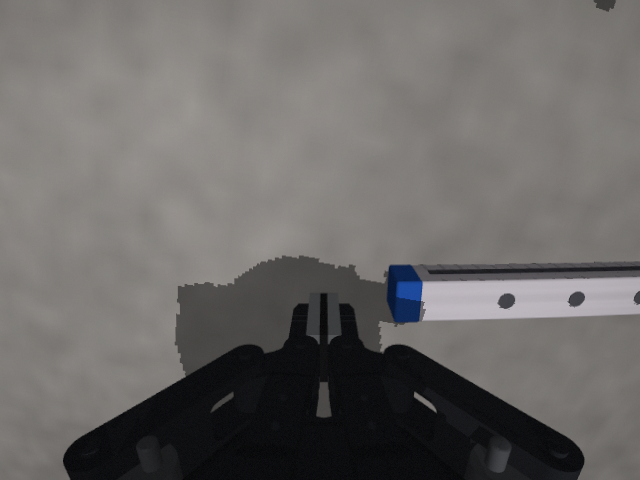

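Run:
```python
from h import *
f=wrist();s=telemetry.observe();M=R.from_euler('xyz',s['tool_rot']).as_matrix()
for uv,z in [((425,278),.024),((425,322),.024),((640,275),.024),((640,316),.024),((390,265),0),((390,318),.0),((397,281),.024),((400,322),.024)]:
    p=atz(f,uv,z);d=M.T@(np.array([*p,z])-s['position']);print(uv,z,np.round(p,4),np.round(d[:2]*1e3,1))
for dz in (0,): print('tcp',proj(f,s['position']))
```

```text
(425, 278) 0.024 [0.4447 0.1567] [10.6 52.6]
(425, 322) 0.024 [0.4196 0.1487] [-15.6  55.3]
(640, 275) 0.024 [0.4695 0.0383] [ 11.3 173.5]
(640, 316) 0.024 [0.446  0.0243] [-14.6 182.5]
(390, 265) 0 [0.4395 0.1693] [ 7.9 39.1]
(390, 318) 0.0 [0.405  0.1598] [-27.7  41.6]
(397, 281) 0.024 [0.4402 0.1705] [ 8.9 38.1]
(400, 322) 0.024 [0.417  0.1622] [-15.5  41.6]
tcp (np.float64(323.1846917262149), np.float64(287.2575938058242))
```

>>> apply_moves(steps=[[-0.3,0.5,0.1,0],[-0.3,1.2,0.1,0],[-0.3,1.9,0.1,0],[-0.3,2.6,0.1,0],[-0.3,3.5,0.1,0],[-0.3,4.5,0.1,0],[-0.3,5.5,0.1,0],[-0.3,6.5,0.1,0],[-0.3,7.5,0.1,0],[-0.3,8.3,0.1,0]])

```text
clock: 4.4
position: [0.4374, 0.1225, 0.0115]
tool_rot: [3.141, 0.0, 0.2]
force: [-0.8, 0.1, -0.3]
grip_width: 0.0001
```

>>> apply_moves(steps=[[0,0.8,0,0],[0,1.8,0,0],[0,2.9,0,0],[0,4,0,0],[0,5.1,0,0],[0,6.2,0,0],[0,7.3,0,0],[0,8.4,0,0],[0,9.2,0,0],[0,9.6,0,0]])

```text
clock: 5.23
position: [0.4565, 0.0285, 0.0115]
tool_rot: [3.141, 0.0, 0.2]
force: [0.5, -0.3, 0.5]
grip_width: 0.0001
```

```bash
cat >> h.py <<'E'
def ends():
    np.set_printoptions(precision=4,suppress=True)
    s=telemetry.observe();print('tcp bay',np.round(w2b(s['position']),1),np.round(s['position'],4),'t',round(s['clock'],2),'F',np.round(s['force'],1))
    out={}
    for c in ['wrist','scene','side']:
        f=wrist() if c=='wrist' else cams.grab_frame(c)
        save(f,'last_%s.png'%c)
        for n in ['bar_blue','bar_yellow']:
            for q in cams.pinpoint(c,n)[:1]:
                if q['score']>.5:
                    p=w2b(atz(f,q['uv'],.012));print(c,n,round(q['score'],2),np.round(q['uv']),np.round(p,1));out[c,n]=p
    for c in ['wrist','scene','side']:
        if (c,'bar_blue') in out and (c,'bar_yellow') in out:
            d=out[c,'bar_blue']-out[c,'bar_yellow'];print(c,'centre',(out[c,'bar_blue']+out[c,'bar_yellow'])/2,'phi',np.degrees(np.arctan2(d[0],d[1])),np.linalg.norm(d))
E
python3 -c "
from h import *
ends()"
```

```text
tcp bay [-174.7   81.6] [0.4565 0.0285 0.0115] t 5.23 F [ 0.5 -0.3  0.5]
wrist bar_blue 0.82 [ 75. 286.] [-208.7  220.2]
wrist bar_yellow 0.6 [499. 283.] [-149.2  -13.7]
scene bar_blue 0.94 [352. 197.] [-219.9  227.5]
scene bar_yellow 0.58 [277. 223.] [-156.5   -7.9]
side bar_blue 0.83 [363. 312.] [-213.8  218.8]
side bar_yellow 0.51 [258. 264.] [ 93.4 135.6]
wrist centre [-178.9521  103.2712] phi -14.270057598715475 241.31394926526747
scene centre [-188.2147  109.8189] phi -15.065665352334921 243.7730943900207
side centre [-60.1932 177.2211] phi -74.83980100098667 318.30936609191815
```

View pics/last_wrist.png

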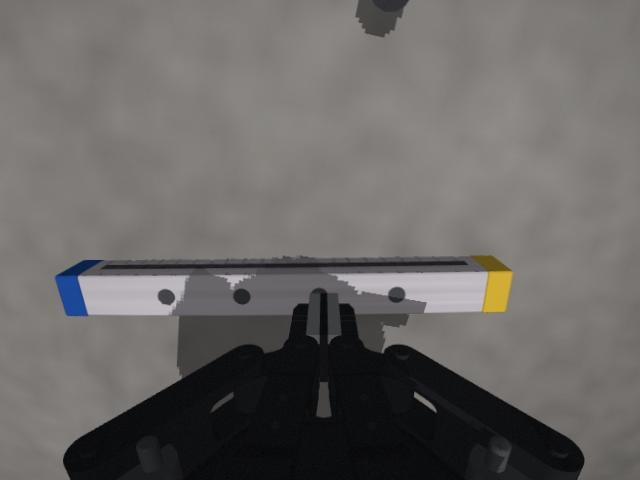

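```bash
python3 - <<'E'
from h import *
f=wrist();s=telemetry.observe();M=R.from_euler('xyz',s['tool_rot']).as_matrix()
print(np.round(f['T_tool_cam'],3))
for x in (-11,-5,0,5,11):
  print(x,[tuple(np.round(proj(f,s['position']+M@[x/1e3,0,-h/1e3]))) for h in (0,5,10,15,20,30,50)])
E
python3 - <<'E'
import cv2
a=cv2.imread('pics/last_side.png')[180:330,260:440];cv2.imwrite('pics/c.png',cv2.resize(a,None,fx=4,fy=4,interpolation=cv2.INTER_CUBIC))
E
```

```text
[[ 0.001 -0.947 -0.32   0.082]
 [ 1.     0.001 -0.     0.   ]
 [ 0.    -0.32   0.947 -0.166]
 [ 0.     0.     0.     1.   ]]
-11 [(np.float64(323.0), np.float64(305.0)), (np.float64(323.0), np.float64(309.0)), (np.float64(323.0), np.float64(314.0)), (np.float64(323.0), np.float64(319.0)), (np.float64(323.0), np.float64(324.0)), (np.float64(323.0), np.float64(336.0)), (np.float64(323.0), np.float64(363.0))]
-5 [(np.float64(323.0), np.float64(295.0)), (np.float64(323.0), np.float64(299.0)), (np.float64(323.0), np.float64(304.0)), (np.float64(323.0), np.float64(309.0)), (np.float64(323.0), np.float64(314.0)), (np.float64(323.0), np.float64(325.0)), (np.float64(323.0), np.float64(351.0))]
0 [(np.float64(323.0), np.float64(287.0)), (np.float64(323.0), np.float64(291.0)), (np.float64(323.0), np.float64(296.0)), (np.float64(323.0), np.float64(300.0)), (np.float64(323.0), np.float64(305.0)), (np.float64(323.0), np.float64(316.0)), (np.float64(323.0), np.float64(341.0))]
5 [(np.float64(323.0), np.float64(279.0)), (np.float64(323.0), np.float64(283.0)), (np.float64(323.0), np.float64(287.0)), (np.float64(323.0), np.float64(291.0)), (np.float64(323.0), np.float64(296.0)), (np.float64(323.0), np.float64(306.0)), (np.float64(323.0), np.float64(331.0))]
11 [(np.float64(323.0), np.float64(269.0)), (np.float64(323.0), np.float64(273.0)), (np.float64(323.0), np.float64(277.0)), (np.float64(323.0), np.float64(281.0)), (np.float64(323.0), np.float64(285.0)), (np.float64(323.0), np.float64(295.0)), (np.float64(323.0), np.float64(318.0))]
```

View pics/c.png

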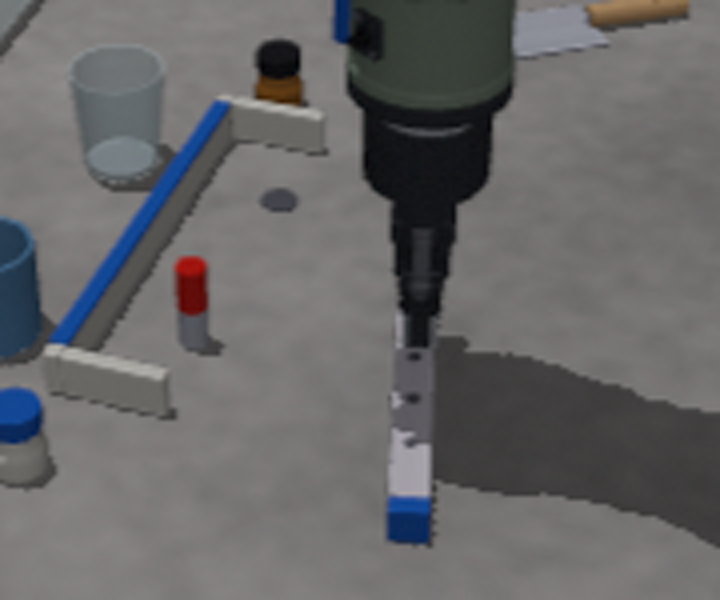

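Run:
```python
from h import *
s=telemetry.observe();p=s['position'];print(s['grip_width'],s['qpos'])
f=cams.grab_frame('side')
for h in (0,5,10,15,20,25,30): print(h,np.round(proj(f,p+np.array([0,0,h/1e3])),1))
f=cams.grab_frame('scene');print('scene')
for h in (0,10,20,30): print(h,np.round(proj(f,p+np.array([0,0,h/1e3])),1))
b=np.array([.4532,.0507,.1988]);u=np.array([-np.sin(b[2]),np.cos(b[2])])
go(b[:2]+.15*u,.012,np.degrees(b[2])-90)
a=cv2.imread('pics/last_scene.png')[170:250,260:380];cv2.imwrite('pics/d.png',cv2.resize(a,None,fx=5,fy=5,interpolation=cv2.INTER_CUBIC))
```

```text
4.6304323337276796e-05 [-0.28067387  0.61506412  0.11115049  2.17116335 -0.18102418  0.36377397
 -1.38973736]
0 [363.1 272.5]
5 [363.2 270.9]
10 [363.2 269.4]
15 [363.3 267.8]
20 [363.4 266.3]
25 [363.4 264.7]
30 [363.5 263.2]
scene
0 [307.7 214.1]
10 [307.7 211.1]
20 [307.8 208. ]
30 [307.8 204.9]
cm [  0.14 -17.09  -0.05] turn 0.002 now [0.4563 0.03   0.0115] yang -78.5 t 5.83 F [-0.7 -0.1 -0. ]
```

View pics/d.png

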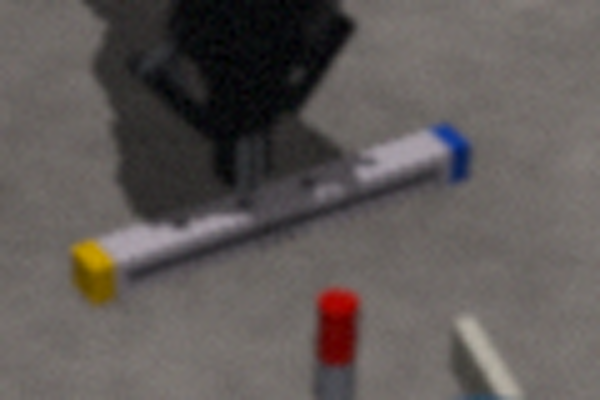

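>>> apply_moves(steps=[[0,0,-1.5,0],[0,-1,-3,0],[0,-3,-3,0],[0,-6,-3,0],[0,-9,-3,0],[0,-12,-3,0],[0,-15,-3,0],[0,-17,-3,0],[0,-17.5,-2,0],[0,-17.5,0,0]])

```text
clock: 6.67
position: [0.422, 0.2038, 0.0123]
tool_rot: [-3.14, -0.003, 0.204]
force: [1.0, 0.1, -0.0]
grip_width: 0.0002
```

>>> apply_moves(steps=[[0,0,0.1,0],[0,0,0.3,0],[0,0,0.5,0],[0,0,0.7,0],[0,0,0.9,0],[0,0,1.0,0],[0,0,1.1,0],[0,0,1.2,0],[0,0,1.2,0],[0,0,1.2,0]])

```text
clock: 7.5
position: [0.4215, 0.2013, -0.0005]
tool_rot: [-3.142, -0.0, 0.201]
force: [0.2, -0.3, -0.1]
grip_width: 0.0
```

Run:
```python
from h import *
go([.45,.05],0,-78.6)
f=wrist();s=telemetry.observe();p=s['position']
for n in ['bar_blue']: q=cams.pinpoint('wrist',n)[0];print(q['score'],q['uv'],atz(f,q['uv'],.012))
g=f['color'].astype(int).sum(2)
print('wrist col323 rows 270-330',g[270:336:3,316])
```

```text
cm [-0.22 15.4  -0.05] turn 0.002 now [ 0.4215  0.2013 -0.0005] yang -78.5 t 7.5 F [ 0.2 -0.3 -0.1]
0.68 [387.2, 300.8] [0.42640854 0.16819689]
wrist col323 rows 270-330 [216 213 214 215 215 215 216 215 185 185 184 185 187 189 185 184 184 181
 185 187 182 185]
```

>>> apply_moves(steps=[[0,0,0.1,0],[0,0,0.2,0],[0,0,0.3,0],[0,0,0.4,0],[0,0,0.5,0],[0,0,0.6,0],[0,0,0.7,0],[0,0,0.8,0],[0,0,0.8,0],[0,0,0.8,0]])

```text
clock: 8.43
position: [0.4214, 0.2013, -0.0086]
tool_rot: [3.142, 0.0, 0.201]
force: [-0.2, 0.6, -0.4]
grip_width: -0.0002
```

>>> apply_moves(steps=[[0,0.6,0,0],[0,1.2,0,0],[0,1.7,0,0],[0,2.2,0,0],[0,2.7,0,0],[0,3.3,0,0],[0,3.9,0,0],[0,4.5,0,0],[0,5.0,0,0],[0,5.3,0,0]])

```text
clock: 9.27
position: [0.4322, 0.1486, -0.0085]
tool_rot: [3.142, 0.0, 0.2]
force: [-0.9, 1.2, 1.3]
grip_width: -0.0
```

```bash
python3 -c "
from h import *
ends()"
```

```text
tcp bay [-203.5  200.7] [ 0.4322  0.1486 -0.0085] t 9.27 F [-0.9  1.2  1.3]
wrist bar_blue 0.66 [348. 307.] [-201.4  188.5]
scene bar_blue 0.72 [326. 247.] [-21.8  83.4]
scene bar_yellow 0.76 [267. 225.] [-156.1  -34.3]
scene centre [-88.9636  24.5934] phi 48.78201459686625 178.60687202836104
```

>>> apply_moves(steps=[[0,0.5,0,0],[0,1.2,0,0],[0,2,0,0],[0,2.8,0,0],[0,3.6,0,0],[0,4.4,0,0],[0,5.2,0,0],[0,6,0,0],[0,6.7,0,0],[0,7,0,0]])

```text
clock: 10.55
position: [0.4462, 0.0795, -0.0085]
tool_rot: [3.141, 0.0, 0.2]
force: [-0.7, 0.9, -0.2]
grip_width: -0.0002
```

```bash
python3 -c "
from h import *
ends()"
```

```text
tcp bay [-186.9  132.2] [ 0.4462  0.0795 -0.0085] t 10.55 F [-0.7  0.9 -0.2]
wrist bar_blue 0.76 [344. 310.] [-186.9  121.2]
scene bar_blue 0.57 [319. 209.] [-191.1  121. ]
scene bar_yellow 0.85 [240. 236.] [-125.7 -112.3]
scene centre [-158.438     4.3815] phi -15.66151594740049 242.28520505995718
```

Tracking straight. Continue.

>>> apply_moves(steps=[[0,0.5,0,0],[0,1.2,0,0],[0,2,0,0],[0,2.8,0,0],[0,3.6,0,0],[0,4.4,0,0],[0,5.2,0,0],[0,6,0,0],[0,6.7,0,0],[0,7,0,0]])

```text
clock: 11.83
position: [0.4601, 0.0109, -0.0085]
tool_rot: [3.141, -0.0, 0.2]
force: [-0.6, 1.7, 0.0]
grip_width: 0.0001
```

>>> apply_moves(steps=[[0,-1,0,0],[0,-3,-2,0],[0,-3,-5,0],[0,-3,-8,0],[0,-3,-11,0],[0,-3,-14,0],[0,-3,-17,0],[0,-3,-17,0],[0,-3,-17,0],[0,-3,-17,0]], claw=0)

```text
clock: 12.67
position: [0.4536, 0.0423, 0.1612]
tool_rot: [-3.141, 0.0, 0.202]
force: [0.1, 0.8, -0.6]
grip_width: 0.0853
```

```bash
python3 -c "
from h import *
ends()"
```

```text
tcp bay [-178.1   95.3] [0.4536 0.0423 0.1612] t 12.67 F [ 0.1  0.8 -0.6]
wrist bar_blue 0.88 [369. 221.] [-169.2   50.9]
wrist bar_yellow 0.8 [604. 220.] [-109.1 -186.1]
scene bar_blue 0.85 [297. 213.] [-189.    58.5]
scene bar_yellow 0.87 [215. 244.] [-112.1 -178.1]
side bar_blue 0.78 [363. 265.] [-167.1   54.5]
wrist centre [-139.1347  -67.5623] phi -14.21454848626489 244.48626324461608
scene centre [-150.5507  -59.8097] phi -17.989037147487018 248.7399099398074
```

```bash
python3 -c "
from h import *
go(b2w(-181,-51),.05,13.7-92.15)"
```

```text
cm [-3.74 14.07 11.13] turn -0.001 now [0.4539 0.0415 0.1612] yang -78.5 t 13.12 F [-0.5  0.6 -0. ]
```

>>> apply_moves(steps=[[-2,2,0,0],[-3.7,5,1,0],[-3.7,8,3,0],[-3.7,11,6,0],[-3.7,14,9,0],[-3.7,14.1,12,0],[-3.7,14.1,14.5,0],[-3.7,14.1,16.2,0],[-3.7,14.1,17.2,0],[-3.7,14.1,17.9,0]])

```text
clock: 13.95
position: [0.4454, -0.104, -0.0185]
tool_rot: [-3.141, 0.001, 0.201]
force: [-0.3, -0.1, 0.1]
grip_width: 0.0848
```

```bash
python3 -c "
from h import *
go(b2w(-181,-51),-.018,13.7-92.15)
ends()
a=cv2.imread('pics/last_scene.png')[150:270,190:350];b=cv2.imread('pics/last_side.png')[180:300,300:420]
a=cv2.resize(a,None,fx=4,fy=4,interpolation=cv2.INTER_CUBIC)[:400,:440];b=cv2.resize(b,None,fx=3.3334,fy=3.3334,interpolation=cv2.INTER_CUBIC)[:400,:360]
cv2.imwrite('pics/e.png',np.hstack([a,b]))
"
```

```text
cm [-0.01 -0.02 -0.05] turn -0.001 now [ 0.4454 -0.104  -0.0185] yang -78.5 t 13.95 F [-0.3 -0.1  0.1]
tcp bay [-180.8  -51.2] [ 0.4454 -0.104  -0.0185] t 13.95 F [-0.3 -0.1  0.1]
wrist bar_blue 0.95 [103. 241.] [-167.7   52.2]
scene bar_yellow 0.64 [215. 243.] [-116.5 -178.3]
side bar_blue 0.76 [364. 263.] [-166.7   48.2]
side bar_yellow 0.82 [366. 210.] [-103.  -200.9]
side centre [-134.8421  -76.3828] phi -14.337902878749672 257.1364619225282
```

View pics/e.png

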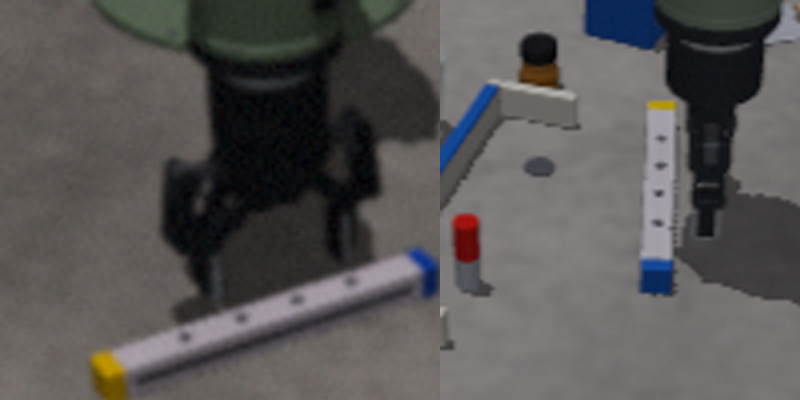

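>>> apply_moves(steps=[[0,0,0.1,0],[0.3,0,0.2,0],[0.7,0,0.3,0],[1.1,0,0.3,0],[1.5,0,0.3,0],[1.9,0,0.3,0],[2.3,0,0.3,0],[2.7,0,0.3,0],[3.1,0,0.3,0],[3.3,0,0.3,0]])

```text
clock: 15.23
position: [0.4787, -0.0972, -0.0205]
tool_rot: [3.142, -0.0, 0.201]
force: [-1.7, 0.0, 0.9]
grip_width: 0.0853
```

```bash
python3 -c "
from h import *
ends()
go(b2w(-100,-40),-.0215,0-92.15)
go(b2w(-50,-31),-.0215,-15-92.15)"
```

```text
tcp bay [-147.7  -43.2] [ 0.4787 -0.0972 -0.0205] t 15.23 F [-1.7  0.   0.9]
wrist bar_blue 0.56 [107. 273.] [-148.8   56.9]
wrist bar_yellow 0.88 [636. 270.] [ -90.3 -179.8]
scene bar_blue 0.67 [301. 221.] [-149.9   57.8]
scene bar_yellow 0.96 [219. 246.] [-102.7 -170.7]
side bar_blue 0.66 [357. 265.] [-151.5   58.4]
side bar_yellow 0.55 [360. 211.] [ -89.8 -189.7]
wrist centre [-119.5346  -61.4191] phi -13.879984721115848 243.78877202561327
scene centre [-126.3358  -56.4461] phi -11.672386694453456 233.39635428362294
side centre [-120.6331  -65.6427] phi -13.95507108107801 255.66529645157536
cm [4.78 0.81 0.1 ] turn 0.238 now [ 0.4782 -0.0974 -0.0205] yang -78.5 t 15.68 F [-0.5 -1.2  0.3]
cm [9.85 1.12 0.1 ] turn 0.5 now [ 0.4782 -0.0974 -0.0205] yang -78.5 t 15.68 F [-0.5 -1.2  0.3]
```

>>> apply_moves(steps=[[0.3,0.05,0,0.02],[0.8,0.13,0,0.04],[1.3,0.2,0,0.065],[1.8,0.3,0,0.09],[2.3,0.4,0,0.115],[2.8,0.5,0,0.14],[3.3,0.6,0,0.165],[3.8,0.65,0,0.19],[4.4,0.75,0,0.22],[4.8,0.8,0,0.24]])

```text
clock: 16.52
position: [0.5277, -0.0956, -0.0205]
tool_rot: [3.142, -0.0, -0.042]
force: [-2.3, 0.4, 1.0]
grip_width: 0.0855
```

```bash
python3 -c "
from h import *
ends()
go(b2w(-50,-31),-.0205,-15-92.15)"
```

```text
tcp bay [-98.9 -39.7] [ 0.5277 -0.0956 -0.0205] t 16.52 F [-2.3  0.4  1. ]
wrist bar_blue 0.95 [111. 276.] [-77.5  56.1]
wrist bar_yellow 0.93 [632. 272.] [ -76.7 -184.2]
scene bar_blue 0.87 [309. 236.] [-76.8  56. ]
scene bar_yellow 0.79 [221. 253.] [ -71.7 -172.1]
wrist centre [-77.1158 -64.0596] phi -0.17671605502040802 240.2935919616877
scene centre [-74.2707 -58.0418] phi -1.2835296251509338 228.17214927168408
cm [ 4.98 -0.9   0.01] turn 0.26 now [ 0.5267 -0.0957 -0.0205] yang -92.2 t 16.97 F [-0.4  0.2  0.1]
```

>>> apply_moves(steps=[[0.3,-0.05,0,0.02],[0.8,-0.13,0,0.045],[1.3,-0.23,0,0.07],[1.8,-0.3,0,0.095],[2.3,-0.4,0,0.12],[2.8,-0.5,0,0.15],[3.4,-0.6,0,0.18],[4,-0.7,0,0.21],[4.6,-0.8,0,0.24],[5.0,-0.9,0,0.26]])

```text
clock: 17.8
position: [0.5781, -0.0884, -0.0205]
tool_rot: [-3.142, -0.0, -0.302]
force: [-1.6, -0.3, 0.9]
grip_width: 0.0855
```

```bash
python3 -c "
from h import *
ends()"
```

```text
tcp bay [-48.8 -30.7] [ 0.5781 -0.0884 -0.0205] t 17.8 F [-1.6 -0.3  0.9]
wrist bar_blue 0.74 [106. 274.] [-2.  58.1]
wrist bar_yellow 0.84 [637. 275.] [ -67.2 -178.7]
scene bar_blue 0.94 [317. 252.] [-8.7 56.1]
scene bar_yellow 0.62 [222. 255.] [ -62.6 -169.1]
side bar_blue 0.69 [304. 252.] [-2.6 52.7]
side bar_yellow 0.61 [351. 211.] [ -64.4 -181.4]
wrist centre [-34.6172 -60.3148] phi 15.3987318248421 245.56741663352335
scene centre [-35.6873 -56.4888] phi 13.457875420853252 231.54423304402403
side centre [-33.4842 -64.363 ] phi 14.773224038360638 242.1737244104956
```

```bash
python3 -c "
from h import *
go(b2w(-74.6,-211),-.0085,-15.0-92.15)"
```

```text
cm [ 2.27 18.03 -1.2 ] turn 0.0 now [ 0.577  -0.0887 -0.0204] yang -107.1 t 18.25 F [ 0.9 -1.4  1.5]
```

>>> apply_moves(steps=[[-1.5,0,-0.2,0],[-2,0,-3,0],[-2,0,-6,0],[-1,4,-7,0],[0,8,-7,0],[1,12,-7,0],[2.2,16,-7,0],[2.2,18,-7,0],[2.2,18,-7,0],[2.2,18,-7,0]], claw=1)

```text
clock: 19.08
position: [0.5443, -0.2685, 0.0495]
tool_rot: [3.141, 0.0, -0.302]
force: [-0.1, 1.0, -0.6]
grip_width: -0.0
```

>>> apply_moves(steps=[[0,0,1,0],[0,0,2,0],[0,0,3,0],[0,0,4,0],[0,0,4.8,0],[0,0,5.4,0],[0,0,5.8,0],[0,0,5.8,0],[0,0,5.8,0],[0,0,5.8,0]])

```text
clock: 19.92
position: [0.5453, -0.2672, -0.0081]
tool_rot: [3.142, -0.001, -0.299]
force: [0.8, -0.3, -0.5]
grip_width: -0.0002
```

```bash
python3 -c "
from h import *
ends()
f=wrist();s=telemetry.observe();M=R.from_euler('xyz',s['tool_rot']).as_matrix()
q=cams.pinpoint('wrist','bar_yellow')[0]['uv'];p=atz(f,q,.012);print('yellow in tool mm',(M.T@(np.array([*p,.012])-s['position']))*1e3)
save(f,'w5.png')
"
```

```text
tcp bay [ -74.9 -210.6] [ 0.5453 -0.2672 -0.0081] t 19.92 F [ 0.8 -0.3 -0.5]
wrist bar_yellow 0.64 [250. 304.] [ -65.1 -175.8]
scene bar_blue 0.92 [318. 253.] [-5.6 58.2]
scene bar_yellow 0.76 [223. 253.] [ -70.2 -165.5]
side bar_blue 0.84 [299. 252.] [ 8.7 56. ]
side bar_yellow 0.73 [351. 211.] [ -63.7 -179.5]
scene centre [-37.9121 -53.6262] phi 16.097458887617705 232.8080534850448
side centre [-27.5047 -61.756 ] phi 17.09073505223313 246.36775514649156
yellow in tool mm [  0.5848 -36.1171 -20.46  ]
```

View pics/w5.png

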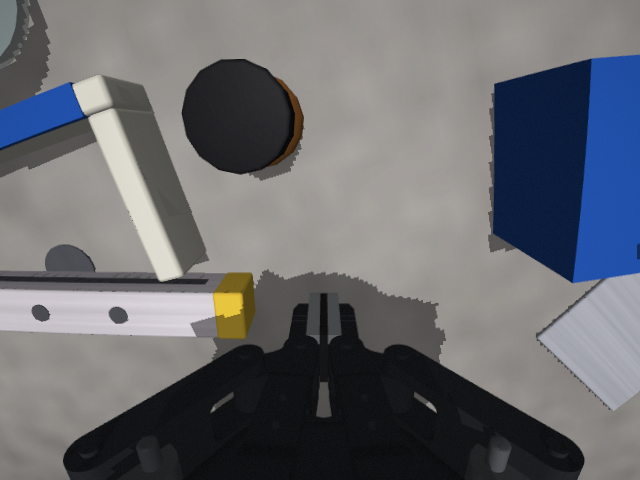

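>>> apply_moves(steps=[[0,-0.6,0,0],[0,-1.2,0,0],[0,-1.8,0,0],[0,-2.3,0,0],[0,-2.9,0,0],[0,-3.6,0,0],[0,-4.3,0,0],[0,-5,0,0],[0,-5.7,0,0],[0,-6.2,0,0]])

```text
clock: 21.3
position: [0.5637, -0.2068, -0.0085]
tool_rot: [-3.141, -0.0, -0.299]
force: [0.1, -1.3, -0.1]
grip_width: -0.0001
```

```bash
python3 -c "
from h import *
ends()"
```

```text
tcp bay [ -58.7 -149.5] [ 0.5637 -0.2068 -0.0085] t 21.3 F [ 0.1 -1.3 -0.1]
wrist bar_yellow 0.81 [300. 306.] [ -55.9 -138.6]
scene bar_blue 0.77 [332. 254.] [ 6.7 89.2]
scene bar_yellow 0.7 [240. 254.] [ -54.3 -128. ]
side bar_blue 0.74 [295. 259.] [ 9.4 87.5]
side bar_yellow 0.91 [347. 218.] [ -64.4 -140.1]
scene centre [-23.7781 -19.3817] phi 15.693405204373441 225.56140647794106
side centre [-27.4613 -26.2708] phi 17.96842542362311 239.29507802567923
```

>>> apply_moves(steps=[[0,-0.5,0,0],[0,-1,0,0],[0,-1.5,0,0],[0,-2,0,0],[0,-2.5,0,0],[0,-3,0,0],[0,-3.5,0,0],[0,-4,0,0],[0,-4.3,0,0],[0,-4.5,0,0]])

```text
clock: 22.58
position: [0.5768, -0.1643, -0.0085]
tool_rot: [-3.142, -0.0, -0.299]
force: [-1.0, -2.2, 1.5]
grip_width: -0.0001
```

```bash
python3 -c "
from h import *
ends()
go(b2w(-105,-165),.04,-92.15);go(b2w(-105,-70),.04,-92.15)"
```

```text
tcp bay [ -47.3 -106.6] [ 0.5768 -0.1643 -0.0085] t 22.58 F [-1.  -2.2  1.5]
wrist bar_yellow 0.69 [298. 306.] [-44.  -94.6]
scene bar_blue 0.61 [352. 255.] [ 23.9 135.4]
scene bar_yellow 0.67 [254. 254.] [-47.6 -93.7]
side bar_blue 0.69 [284. 267.] [ 21.6 126.5]
side bar_yellow 0.67 [335. 222.] [ -35.2 -111.3]
scene centre [-11.8144  20.8186] phi 17.332948077226387 239.99133118006665
side centre [-6.7764  7.5895] phi 13.436390574563358 244.5513970129635
cm [-4.06  7.08 -4.85] turn -0.262 now [ 0.5766 -0.1649 -0.0085] yang -107.2 t 23.03 F [ 0.7  0.2 -0.2]
cm [-6.52 -2.1  -4.85] turn -0.262 now [ 0.5766 -0.1649 -0.0085] yang -107.2 t 23.03 F [ 0.7  0.2 -0.2]
```

```bash
python3 -c "
from h import *
go(b2w(-88,-82),-.0085,-92.15)"
```

```text
cm [-4.57 -1.38 -0.  ] turn -0.262 now [ 0.5766 -0.1649 -0.0085] yang -107.2 t 23.03 F [ 0.7  0.2 -0.2]
```

>>> apply_moves(steps=[[0,1,0,0],[-1,2,0,0],[-3,2,0,0],[-5,2,0,-0.1],[-5,1,0,-0.2],[-5,-0.5,0,-0.26],[-4.6,-1.4,0,-0.26],[-4.6,-1.4,0,-0.26],[-4.6,-1.4,0,-0.26],[-4.6,-1.4,0,-0.26]])

```text
clock: 23.87
position: [0.5369, -0.1383, -0.0086]
tool_rot: [3.141, 0.0, -0.041]
force: [-0.1, 0.4, 0.3]
grip_width: 0.0
```

>>> apply_moves(steps=[[0.7,0,0,0],[1.4,0,0,0],[2,0,0,0],[2.6,0,0,0],[3.2,0,0,0],[3.8,0,0,0],[4.4,0,0,0],[5,0,0,0],[5.4,0,0,0],[5.6,0,0,0]])

```text
clock: 24.7
position: [0.5934, -0.1401, -0.0086]
tool_rot: [3.142, -0.0, -0.039]
force: [-1.5, -0.4, 0.4]
grip_width: 0.0001
```

```bash
python3 -c "
from h import *
ends()"
```

```text
tcp bay [-31.6 -81.7] [ 0.5934 -0.1401 -0.0086] t 24.7 F [-1.5 -0.4  0.4]
wrist bar_yellow 0.85 [352. 265.] [ -9.8 -95.8]
scene bar_blue 0.86 [354. 249.] [  4.  150.1]
scene bar_yellow 0.73 [306. 262.] [18.4 19.6]
side bar_blue 0.91 [286. 273.] [  9.8 146.7]
side bar_yellow 0.81 [325. 221.] [  -6.8 -107.6]
scene centre [11.2274 84.8402] phi -6.315314484251454 131.2503857345969
side centre [ 1.5038 19.5514] phi 3.746525230823135 254.75130258015042
```

```bash
python3 -c "
from h import *
go(b2w(-68,-12),-.0205,-92.15)"
```

```text
cm [-3.58 -6.97  1.21] turn -0.002 now [ 0.5926 -0.1401 -0.0084] yang -92.3 t 25.15 F [-0.3 -0.5 -0.1]
```

>>> apply_moves(steps=[[-1,0,0,0],[-2.5,0,-0.5,0],[-3.6,0,-1,0],[-3.6,-2,-1,0],[-3.6,-4,-1,0],[-3.6,-6,-1,0],[-3.6,-7,-1,0],[-3.6,-7,-1,0],[-3.6,-7,-1,0],[-3.6,-7,-1,0]])

```text
clock: 25.98
position: [0.5594, -0.07, 0.0016]
tool_rot: [3.141, -0.0, -0.04]
force: [1.7, 0.1, -0.1]
grip_width: -0.0002
```

>>> apply_moves(steps=[[0,0,0,0],[0,0,0,0],[0,0,0,0],[0,0,0,0],[0,0,0,0],[0,0,0,0],[0,0,0.8,0],[0,0,1.6,0],[0,0,2.2,0],[0,0,2.2,0]], claw=0)

```text
clock: 26.82
position: [0.5585, -0.0686, -0.0222]
tool_rot: [-3.142, 0.002, -0.039]
force: [-0.8, -0.1, 0.3]
grip_width: 0.0854
```

```bash
python3 -c "
from h import *
ends()
go(b2w(-4,-12),-.0205,-92.15)"
```

```text
tcp bay [-69.1 -11.6] [ 0.5585 -0.0686 -0.0222] t 26.82 F [-0.8 -0.1  0.3]
scene bar_blue 0.79 [354. 249.] [  3.9 148.2]
scene bar_yellow 0.68 [259. 263.] [-10. -91.]
side bar_blue 0.65 [285. 270.] [ 14.4 137.7]
side bar_yellow 0.88 [327. 220.] [ -10.9 -110. ]
scene centre [-3.0546 28.607 ] phi 3.3265442935874674 239.6733510105013
side centre [ 1.7624 13.8687] phi 5.83411750342 248.97832060359477
cm [6.4  0.02 0.02] turn -0.002 now [ 0.5596 -0.0688 -0.0203] yang -92.2 t 27.27 F [ 1.4  0.4 -0.8]
```

Push to just short of the wall, then check.

>>> apply_moves(steps=[[0.8,0,0,0],[1.6,0,0,0],[2.4,0,0,0],[3.1,0,0,0],[3.8,0,0,0],[4.4,0,0,0],[5,0,0,0],[5.5,0,0,0],[6,0,0,0],[6.3,0,0,0]])

```text
clock: 28.1
position: [0.6228, -0.0712, -0.0206]
tool_rot: [-3.142, 0.0, -0.039]
force: [-2.5, 0.1, 1.1]
grip_width: 0.0851
```

```bash
python3 -c "
from h import *
ends()"
```

```text
tcp bay [ -4.7 -11.8] [ 0.6228 -0.0712 -0.0206] t 28.1 F [-2.5  0.1  1.1]
wrist bar_yellow 0.81 [512. 277.] [ 16.1 -96.9]
scene bar_blue 0.54 [358. 251.] [ 13.8 154.6]
side bar_blue 0.88 [284. 271.] [ 17.9 141.8]
side bar_yellow 0.81 [317. 219.] [  19.2 -109.5]
side centre [18.5662 16.1398] phi -0.2947278109639222 251.3610963651513
```

>>> apply_moves(steps=[[0.1,0,0,0],[0.2,0,0,0],[0.25,0,0,0],[0.3,0,0,0],[0.35,0,0,0],[0.4,0,0,0],[0.45,0,0,0],[0.5,0,0,0],[0.5,0,0,0],[0.5,0,0,0]])

```text
clock: 29.38
position: [0.6272, -0.0713, -0.0206]
tool_rot: [-3.141, 0.001, -0.039]
force: [-4.5, 1.3, 3.4]
grip_width: 0.0852
```

>>> apply_moves(steps=[[0.05,0,0,0],[0.1,0,0,0],[0.15,0,0,0],[0.2,0,0,0],[0.2,0,0,0],[0.2,0,0,0],[0.2,0,0,0],[0.2,0,0,0],[0.2,0,0,0],[0.2,0,0,0]])

```text
clock: 30.22
position: [0.6272, -0.0713, -0.0207]
tool_rot: [-3.141, 0.004, -0.04]
force: [-16.5, 1.1, 13.2]
grip_width: 0.0852
```

>>> apply_moves(steps=[[-0.3,0,0,0],[-1,0,0,0],[-2.5,0,0,0],[-4.5,0,0,0],[-6,0,-1,0],[-8,0,-4,0],[-8,0,-7.5,0],[-8,0,-11,0],[-8,0,-14.5,0],[-8,0,-18,0]])

```text
clock: 31.05
position: [0.5493, -0.0684, 0.1613]
tool_rot: [-3.142, -0.001, -0.04]
force: [1.0, -0.3, -0.8]
grip_width: 0.0854
```

```bash
python3 -c "
from h import *
ends()"
```

```text
tcp bay [-78.3 -11.8] [ 0.5493 -0.0684  0.1613] t 31.05 F [ 1.  -0.3 -0.8]
wrist bar_blue 0.63 [148. 114.] [ 21.  147.3]
wrist bar_yellow 0.57 [418. 112.] [ 21.3 -97.4]
scene bar_blue 0.53 [357. 253.] [ 20.8 150.3]
side bar_blue 0.56 [281. 271.] [ 23.6 144.1]
side bar_yellow 0.56 [314. 219.] [  28.1 -106.6]
wrist centre [21.1563 24.9493] phi -0.06176844659349205 244.62916358949298
side centre [25.8315 18.7331] phi -1.0367398736654425 250.79582832087908
```

View pics/last_wrist.png

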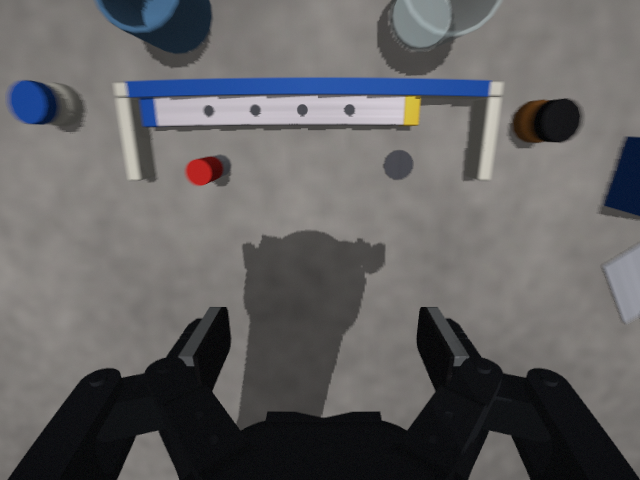

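The picture shows the bar in the bay along the back wall, from the blue end at (148,112) to the yellow end at (415,110). It is behind the red post, with no visible gap to the wall. The jars, pot and beaker are standing.

```bash
python3 -c "
from h import *
workorder.job_done();print(telemetry.observe()['clock'])"
```

```text
the job is handed in; nothing more can be done
the job is handed in; nothing more can be done
```

The bar is in the bay, flat against the back wall behind the red-topped post, and I've handed the job in after about 31 s of robot time.

**How it went:** I pushed the bar sideways by its blue end face, then turned and advanced it with the open fingers. Next I pushed the yellow end so the blue end slid in behind the post, swung the yellow end in, and pressed the bar against the back wall.

**Last checks:**
- **Position (wrist camera):** the bar's centre was at about x = 21 mm, y = 25 mm in the bay frame (x = 23 mm is fully against the wall), at an angle of about 0°. The picture showed no gap to the wall.
- **Wall contact:** on the last push the bar stopped moving and the sideways force rose to about 16 N.
- **Bystanders:** the jars, pot and beaker stood upright in the last wrist picture. I didn't compare positions with the start, and didn't check the wash bottle, spatula and tube rack separately. The arm didn't press on any of them.

**What failed or disagreed:**
- **First push missed:** the fingertips passed over the bar without moving it, because they sit more than 12 mm higher than the reported tool position. I set the pushing heights lower after that.
- **Cameras disagreed:** the side camera put the bar at x = 26 mm and −1°, and the scene camera found only the blue end. I trusted the wrist camera and the force reading.

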